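# Start the pawn rack's lag screw with the socket driver

### The job

Take the square-socket driver from its stand, set it upright over the square-headed lag screw at the end of the pawn rack, and press gently until it has slipped fully home over the head and presses on the flange under it, before you turn anything. Then turn the screw about a quarter turn clockwise, keeping the driver square and home, and leave the driver standing on the screw by itself. Never lean hard on the screw or force it (5 to 10 N of pressing is plenty) and leave the pawns and everything else where they are.

Things in the scene. Friction and masses are not known exactly. Their poses are not given: they have to be found in the camera images.
- driver_mid (a point): square-socket driver standing socket down in its stand, 99 mm tall, 0.16 kg. Upwards from the mouth: steel socket 26 x 26 mm, 22 mm tall; round neck 18 mm thick; wooden handle 30 x 30 mm square, 38 to 94 mm above the mouth, domed end. This point: on its axis, 50 mm above the mouth; z up along the axis, x and y square to the flat sides of handle and socket
- driver_mouth (a point): the middle of the driver's open lower end (the socket's mouth), on the axis, same axes as driver_mid. The socket is a square hole 15.6 mm wide and 16 mm deep with a small chamfer, its sides parallel to the handle's sides
- stand: dark wooden stand, 70 x 70 x 30 mm, fixed; origin under its centre. The square hole in its top, which holds the driver, is 29 mm wide and 20 mm deep
- rack: wooden pawn rack, 70 x 340 x 30 mm (x, y, z), fixed; origin under its centre. Four pawns stand in it at y = -40, 15, 70 and 125 mm on the centre line. The lag screw stands at y = -130 mm: round flange 32 mm across, its top 41 mm above the rack's underside, and on it a square head 14 x 14 mm, 12 mm tall, top edge stepped in 0.8 mm
- screw_seat (a point): on the screw's upright axis, level with the flange's top. Axes are the rack's: how the square head is turned is NOT measured, anywhere from 11 to 45 degrees off the rack's sides, either way. The socket slips over it within about 6 degrees of square: look, or feel with light presses. Fully home, the mouth lies on the flange at this point; riding on the head, it is 12 mm higher
- screw (a joint): how far the screw has been turned from its start, rad: 0 at the start, grows clockwise seen from above, stops at 2.6 and -0.6. It resists with about 0.12 N m; the socket has up to about 0.25 rad of play on the head. It stays where it is left
- pawn0: wooden pawn 59 mm tall, base 31 mm across, standing in a recess of the rack (15 mm deep) at the rack's y = -40 mm; origin under its base; leave alone
- pawn1: wooden pawn 59 mm tall, base 31 mm across, standing in a recess of the rack (15 mm deep) at the rack's y = 15 mm; origin under its base; leave alone
- pawn2: wooden pawn 59 mm tall, base 31 mm across, standing in a recess of the rack (15 mm deep) at the rack's y = 70 mm; origin under its base; leave alone
- pawn3: wooden pawn 59 mm tall, base 31 mm across, standing in a recess of the rack (15 mm deep) at the rack's y = 125 mm; origin under its base; leave alone
- bowl: dark green ceramic bowl, 130 mm across, 50 mm tall, origin under its centre; leave alone
- mug: white mug, 76 mm across, 90 mm tall, origin under its centre; leave alone
- opener: flat steel bottle opener lying down, 125 x 36 x 6 mm, long along its x, origin near its middle; leave alone
- chessboard: folded chessboard, 170 x 340 x 45 mm, shut with a clasp, origin under its centre; leave alone
Things that resemble listed ones, but are neither listed nor needed, are in the scene too. Of the things that look like the stand, take the one that is nearest to the robot's base at the start.

How it is judged (in metres and radians):
On the way, in this order (a step that is already met when the one before it is completed fails the run):
1. the driver is lifted clear of its stand (z of driver_mouth in the frame of stand above 0.035 m), for 0.1 s.
2. the driver is fully home over the head, upright and pressed on the flange with over 3 N, before the screw has been turned (z of driver_mouth in the frame of screw_seat between -0.003 and 0.003 m and horizontal distance between driver_mouth and screw_seat below 0.003 m and angle between driver_mid's own z axis and vertical below 0.08 rad and value of joint screw between -0.1 and 0.1 rad and contact force between driver and screw_c0 above 3 N), for 0.1 s.
3. the screw is turned about a quarter turn clockwise, the driver home and upright (z of driver_mouth in the frame of screw_seat between -0.003 and 0.003 m and horizontal distance between driver_mouth and screw_seat below 0.003 m and angle between driver_mid's own z axis and vertical below 0.08 rad and value of joint screw above 1.2 rad), for 0.1 s.
At the end, for the whole second after the job is handed in: screw 1.2 to 2.1 rad clockwise of its start; driver released, still, standing on it: mouth within 3 mm of the axis and of the flange's height, within 0.08 rad of upright; pawns, bowl, mug, opener and chessboard within 20 mm of their starts (all of step 3 and value of joint screw below 2.1 rad and linear speed of driver below 0.02 m/s and distance of each of pawn0, pawn1, pawn2, pawn3, bowl, mug, opener, chessboard from where it was at the start of the episode below 0.02 m); the robot touches nothing.
It fails at once if the driver is pressed on the screw or rack with more than 40 N in all (contact force between driver and rack above 40 N).
It fails at once if the driver bears on the screw while leaning more than 0.17 rad (10 degrees) (contact force between driver and rack above 2 N and angle between driver_mid's own z axis and vertical above 0.17 rad and horizontal distance between driver_mouth and screw_seat below 0.03 m).
It fails at once if a pawn or other bystander is moved more than 20 mm (distance of any of pawn0, pawn1, pawn2, pawn3, bowl, mug, opener, chessboard from where it was at the start of the episode above 0.02 m).
It also fails if it takes over 72 s, if anything falls off the work surface, if the arm or the gripper's body presses on something with over 40 N, if the wrist force passes 120 N, or if a joint passes its speed limit or range.

### The arm

A 6-joint arm with a two-finger parallel gripper is mounted at the origin on the work surface. World frame = base frame: x ahead of the robot, y to its left, z up, the work surface at z = 0. Lengths are in m, angles in degrees, forces in N, time in s.
With the tool pointing down it reaches from about 0.275 to 0.85 m from the base axis. Payload 19 kg.
Tool frame: the origin (TCP) lies at the very end of the fingers, on their centre line; the grasp point (between the pads) lies 19 mm behind it; z points along the fingers, y is the line along which they close (so a half turn about z gives the same grasp; the last joint's range is limited). The gripper opens to 85 mm and grips with 20 to 120 N. Pads are 22 mm wide; open, the fingers measure 114 mm over their backs; the gripper's body (76 mm by 85 mm) begins 54 mm behind the grasp point. The pads swing forward as they close: fully open they stand 13 mm farther back than shut.
Start: joints at [-74.141, 8.623, 82.357, -0, 89.026, -7.678], TCP at [0.23, -0.527, 0.231] pointing down, gripper open.
Joint ranges: [-160.23, 160.23], [-39.13, 120.54], [6.94, 153.29], [-79.49, 259.48], [9.18, 160.14], [-161.06, 161.06]. Speed limits (degrees/s): [108.29, 108.29, 127.2, 172.46, 172.46, 172.46].

### API

Orientations are given as a 3x3 rotation matrix whose columns are the frame's x, y, z axes.
In Python, from cell import sense, read_camera, close_job gives the robot as it stands.
- The arm moves only by the shell command python3 -m pendant 'ROWS'. ROWS is JSON, a list of rows, each a list of 7 numbers: the finger opening in cm, from 0 to 8.54, then the shift along the tool's x, y, z in cm, then the turn, a rotation vector about the tool's x, y, z in degrees. A call has 1 to 8 rows; each row shifts and turns the commanded pose from where the row before left it, along the tool's axes as they then stand; what a row does not reach is not made up. A row lasts 1/12 s, in which the tool goes at most 41.7 mm and 7.16 degrees, less where a joint would pass 70% of its speed; a pose out of reach is approached as far as the arm can. A call with a gripper value outside its range is refused whole. The fingers move at their own pace and stop on an object; the grip force is fixed at half the most. Time passes only in rows, so rows that do not move let the fingers close. It gives the time, the measured TCP pose, the force, the opening and the grip force at its end, in the units of the state.
- sense(): the state, without advancing time (a new reading comes with each control period).
- read_camera(name): name is "scene" or "top" or "wrist"; returns a dict with "color" (384x512x3 uint8, blue, green, red), "fx", "fy", "cx", "cy" (pixels), "pose" (4x4, takes a point from camera to world coordinates); the wrist camera has in their place "mount" (4x4, takes a point from camera to tool coordinates, whose origin is the TCP and whose axes are the flange's). Camera axes: x right, y up, looking along -z (the intrinsics and any distortion apply to the point x, -y, -z); pixel columns grow to the right and rows downward; lengths in m; the calibration is good to about 2 mm. The wrist camera is an equidistant fisheye: a pixel r from the principal point sees the ray r / f radians off the axis. A picture is of the moment at which its call begins: read the wrist's pose just before it. There is no depth.
- close_job(): hands the job in; it is judged then, once.
The state is a dict: "time": time; "joint_pos": joint angles; "joint_vel": joint speeds; "joint_torque": joint torques, N m; "tool_pos": TCP position; "tool_rot": TCP orientation; "ft_force": force on the tool from outside, world axes, zero at the start; "wrist_torque": the same for the moment, N m; "gripper_width": finger opening in m; "finger_force": force on a finger pad.
Only numpy, scipy, OpenCV 4.12 (cv2) and the standard library are available. Lean on these libraries where they do the work, as an engineer would, in place of code of your own. Each camera call takes 0.05 s, during which the arm holds its last target. There are 200 camera calls.

## Working session

There is one attempt and no reset: what is moved stays moved. The work goes in short steps, Python scripts to look and compute and a shell command to move; the robot and the scene stay as the last step left them, time stands still between calls to the robot, and variables do not carry over. Pictures are saved under pics/ and viewed, at most 10 in all, crops included, and the job is handed in when it is done.

```bash
mkdir -p pics; cat > h.py <<'E'
import numpy as np,cv2
from cell import sense,read_camera
def ray(c,u,v):
    P=np.array(c["pose"]);d=np.array([(u-c["cx"])/c["fx"],-(v-c["cy"])/c["fy"],-1.0])
    return P[:3,3],P[:3,:3]@d
def plane(c,u,v,z):
    o,d=ray(c,u,v);return o+d*(z-o[2])/d[2]
def proj(c,p):
    P=np.array(c["pose"]);q=P[:3,:3].T@(np.array(p)-P[:3,3])
    return c["cx"]+c["fx"]*q[0]/-q[2], c["cy"]-c["fy"]*q[1]/-q[2]
def wray(c,s,u,v):
    # fisheye wrist ray in world
    M=np.array(c["mount"]);a=np.array([u-c["cx"],v-c["cy"]]);r=np.hypot(*a);t=r/c["fx"]
    d=np.array([np.sin(t)*a[0]/max(r,1e-9),-np.sin(t)*a[1]/max(r,1e-9),-np.cos(t)])
    R=np.array(s["tool_rot"]).reshape(3,3)
    return np.array(s["tool_pos"])+R@M[:3,3],R@M[:3,:3]@d
def wplane(c,s,u,v,z):
    o,d=wray(c,s,u,v);return o+d*(z-o[2])/d[2]
E
python3 - <<'E'
from h import *
a=read_camera("scene");b=read_camera("top")
for n,c in(("scene",a),("top",b)):
    print(n,{k:np.round(c[k],3).tolist() for k in c if k!="color"})
    cv2.imwrite(f"pics/{n}0.png",c["color"])
    cv2.imwrite(f"pics/{n}0b.png",cv2.resize(c["color"],(796,597),interpolation=cv2.INTER_CUBIC))
print(sense())
E
```

```text
scene {'fx': 433.528, 'fy': 433.528, 'cx': 262.943, 'cy': 185.269, 'pose': [[0.682, -0.566, 0.463, 1.218], [0.732, 0.54, -0.416, -0.546], [-0.014, 0.623, 0.782, 1.145], [0.0, 0.0, 0.0, 1.0]]}
top {'fx': 428.227, 'fy': 428.227, 'cx': 260.679, 'cy': 187.275, 'pose': [[-0.003, 0.998, -0.067, 0.486], [-1.0, -0.002, 0.019, 0.032], [0.019, 0.068, 0.998, 1.295], [0.0, 0.0, 0.0, 1.0]]}
{'time': 0.1, 'joint_pos': array([-7.41424640e+01,  8.64601079e+00,  8.23878807e+01, -5.14646682e-04,
        8.90257246e+01, -7.67703453e+00]), 'joint_vel': array([-0.00070037, -0.0552619 , -0.07838592, -0.06953831, -0.02837257,
       -0.00018988]), 'joint_torque': array([ 8.56719649e-03, -7.14367247e+01, -5.71796000e+01, -5.26373253e-05,
        7.07634274e-03, -1.03577220e-04]), 'tool_pos': array([ 0.22952416, -0.52696879,  0.23076909]), 'tool_rot': array([[ 9.16819271e-01,  3.99302316e-01, -2.92951072e-04],
       [ 3.99302402e-01, -9.16818736e-01,  9.98445393e-04],
       [ 1.30098526e-04, -1.03237004e-03, -9.99999459e-01]]), 'ft_force': array([ 0.63877931,  0.53781301, -0.88353989]), 'wrist_torque': array([0.01182599, 0.03963753, 0.01493962]), 'finger_force': 0.0, 'gripper_width': 0.0856024289949584}
```

View pics/scene0b.png

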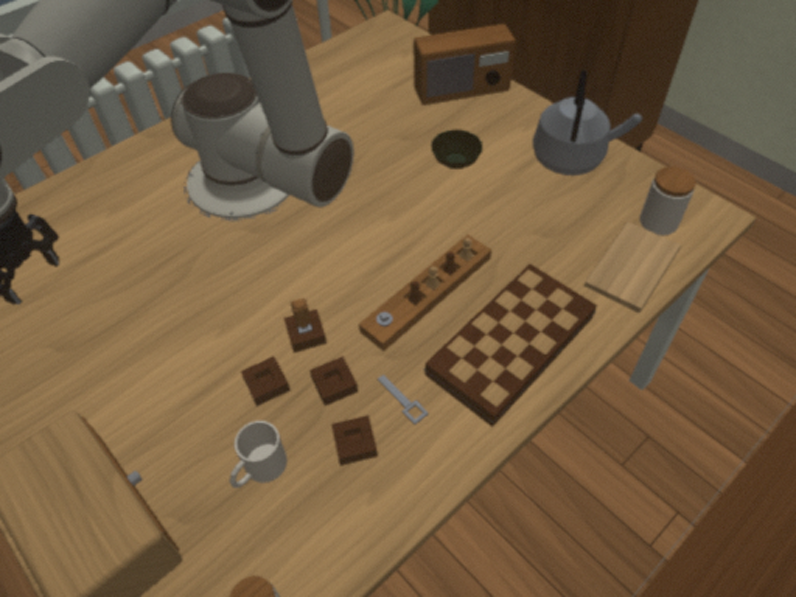

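View pics/top0b.png

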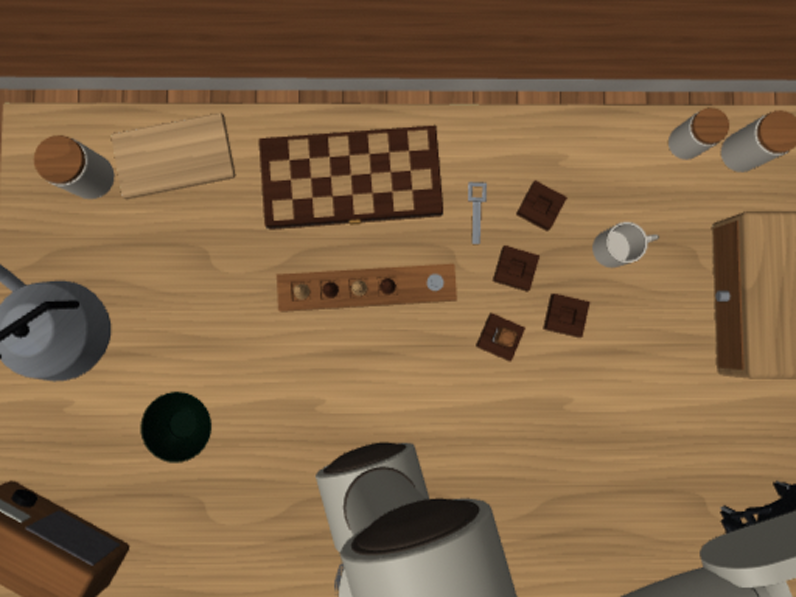

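The scene view shows four dark stand-like blocks, at (305,328), (265,380), (333,380) and (354,440). In the top view they are at (500,337), (567,315), (516,268) and (541,205). The one holding the driver, top (500,337), looks nearest to the base. I'll measure it and confirm it in a crop.

```bash
python3 - <<'E'
from h import *
b=read_camera("top");a=read_camera("scene");k=512/796
for u,v in((500,337),(567,315),(516,268),(541,205)):
    p=plane(b,u*k,v*k,.03);print(p.round(3),np.hypot(*p[:2]).round(3))
print("screw",plane(b,435*k,283*k,.053))
t=cv2.resize(b["color"][190:240,295:355],(600,500),interpolation=cv2.INTER_CUBIC)
s=cv2.resize(a["color"][185:235,172:222],None,fx=10,fy=10,interpolation=cv2.INTER_CUBIC)
s=cv2.resize(s,(400,400));t=cv2.resize(t,(400,333));t=cv2.copyMakeBorder(t,0,67,0,0,cv2.BORDER_CONSTANT)
cv2.imwrite("pics/crop1.png",np.hstack([s,t]))
E
```

```text
[ 0.484 -0.172  0.03 ] 0.513
[ 0.525 -0.301  0.03 ] 0.605
[ 0.615 -0.204  0.03 ] 0.648
[ 0.737 -0.254  0.03 ] 0.78
screw [ 0.58492564 -0.0472855   0.053     ]
```

View pics/crop1.png

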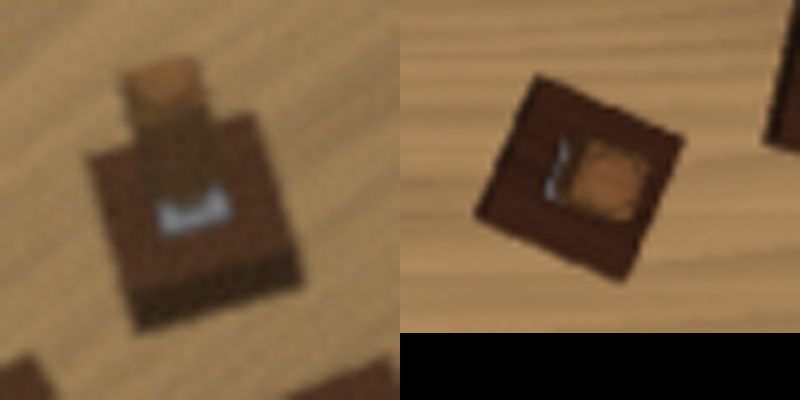

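The crop confirms it. The driver stands upright in the stand at top (500,337), at world (0.484,-0.172), 0.51 m from the base. The other three, at 0.60 to 0.78 m, are empty, so this is the nearest and fits the description. I'll go above it to use the wrist camera.

```bash
python3 -m pendant '[[8.5,3.1,-1.85,0,0,0,0],[8.5,3.1,-1.85,0,0,0,0],[8.5,3.1,-1.85,0,0,0,0],[8.5,3.1,-1.85,0,0,0,0],[8.5,3.1,-1.85,0,0,0,0],[8.5,3.1,-1.85,0,0,0,0],[8.5,3.1,-1.85,0,0,0,0],[8.5,3.1,-1.85,0,0,0,0]]'
python3 -m pendant '[[8.5,3.1,-1.85,0,0,0,0],[8.5,3.1,-1.85,0,0,0,0],[8.5,3.1,-1.85,0,0,0,0],[8.5,3.1,-1.85,0,0,0,0],[8.5,0,0,0,0,0,0],[8.5,0,0,0,0,0,0],[8.5,0,0,0,0,0,0]]'
python3 - <<'E'
from h import *
s=sense();c=read_camera("wrist");cv2.imwrite("pics/w1.png",c["color"])
print(s["tool_pos"],s["joint_pos"].round(1),{k:np.round(c[k],3).tolist() for k in c if k!="color"})
E
```

```text
time: 0.87
tool_pos: [0.3985, -0.2908, 0.2313]
tool_rot: [[0.917, 0.399, 0.0], [0.399, -0.917, -0.0], [0.0, 0.0, -1.0]]
ft_force: [-0.3, 0.6, -1.0]
gripper_width: 0.0852
finger_force: 0.0
time: 1.45
tool_pos: [0.4819, -0.1751, 0.2311]
tool_rot: [[0.917, 0.4, -0.0], [0.4, -0.917, 0.0], [-0.0, -0.0, -1.0]]
ft_force: [0.2, -1.0, -0.3]
gripper_width: 0.0849
finger_force: 0.0
[ 0.48185832 -0.17507945  0.23113635] [-28.6   1.2  90.4  -0.   88.4  37.8] {'fx': 297.319, 'fy': 297.319, 'cx': 258.543, 'cy': 191.693, 'mount': [[0.0, 0.96, 0.28, 0.071], [1.0, -0.0, -0.0, -0.0], [-0.0, 0.28, -0.96, -0.144], [0.0, 0.0, 0.0, 1.0]]}
```

View pics/w1.png

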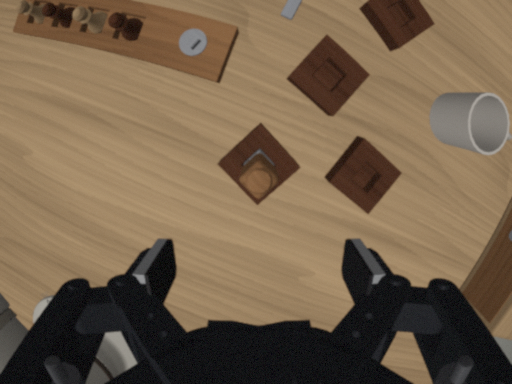

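The wrist view shows the stand with the driver at (258,170), the rack's screw at (193,42), and the fingers in the lower half. Now I'll measure the stand and the handle top.

```bash
cat >> h.py <<'E'
def comp(m,u,v):
    n,l,st,ce=cv2.connectedComponentsWithStats(m.astype(np.uint8))
    d=[np.hypot(*(ce[i]-[u,v])) if st[i,4]>25 else 1e9 for i in range(1,n)];i=1+int(np.argmin(d));return (l==i).astype(np.uint8)
def cont(m):
    return max(cv2.findContours(m,cv2.RETR_EXTERNAL,cv2.CHAIN_APPROX_NONE)[0],key=cv2.contourArea)[:,0,:]
def rect(P):
    (c,s,a)=cv2.minAreaRect((np.array(P)[:,:2]*1000).astype(np.float32));return np.round(c,1),np.round(s,1),round(a,1)
E
python3 - <<'E'
from h import *
s=sense();w=read_camera("wrist");b=read_camera("top");a=read_camera("scene")
cams={"w":(w,258,165,lambda u,v,z:wplane(w,s,u,v,z)),"t":(b,322,217,lambda u,v,z:plane(b,u,v,z)),"s":(a,196,212,lambda u,v,z:plane(a,u,v,z))}
for n,(c,u,v,f) in cams.items():
    im=c["color"].astype(int);hsv=cv2.cvtColor(c["color"],cv2.COLOR_BGR2HSV)
    for U,V in(((258,179),(258,198),(230,163)) if n=="w" else ((326,217),(314,214)) if n=="t" else ((192,196),(193,204),(186,215))): print(n,(U,V),im[V,U],hsv[V,U])
    # stand: dark hull
    br=im.max(2)
    m=comp(br<100,u,v)
    h=cv2.convexHull(cont(m))[:,0,:];print(n,"stand",m.sum(),rect([f(x,y,.03) for x,y in h]))
    # handle top: bright orange inside
    m2=(hsv[...,2]>95)&(hsv[...,1]>100)
    hm=np.zeros(m.shape,np.uint8);cv2.fillConvexPoly(hm,h,1)
    if n!="s":
        m2=comp(m2&(cv2.erode(hm,np.ones((5,5)))>0),u,v+8 if n=="w" else v);k=cont(m2)
        print(n,"top",m2.sum(),k.mean(0),rect([f(x,y,.104) for x,y in k]))
E
```

```text
w (258, 179) [ 68 100 136] [ 14 128 136]
w (258, 198) [42 64 93] [ 13 140  93]
w (230, 163) [33 47 76] [ 10 144  76]
w stand 2709 (array([ 484.9, -173.1]), array([70.5, 69.8]), 66.0)
w top 701 [255.79310345 178.96551724] (array([ 483.8, -172.6]), array([28.1, 26.2]), 67.1)
t (326, 217) [31 37 44] [14 75 44]
t (314, 214) [17 27 50] [  9 168  50]
t stand 4691 (array([ 336.7, -201.2]), array([353. , 573.8]), 60.6)
t top 314 [319.93902439 195.48780488] (array([ 535.2, -159.9]), array([46.1, 87.7]), 71.4)
s (192, 196) [ 49  82 118] [ 14 149 118]
s (193, 204) [32 53 74] [ 15 145  74]
s (186, 215) [40 62 85] [ 15 135  85]
s stand 519 (array([ 479.2, -173.3]), array([ 68. , 114.9]), 65.9)
```

The stand measures 70.5 x 69.8 mm, as it should, with its centre at (485,-173) mm and its sides at 66°. The handle top is at (484,-172.6), 67°. The tool needs turning by -43.2° to about 66.8°, then it can descend.

```bash
python3 -m pendant '[[8.5,0.29,-0.14,1.5,0,0,0],[8.5,0,0,1.5,0,0,-7],[8.5,0,0,1.5,0,0,-7],[8.5,0,0,1.5,0,0,-7],[8.5,0,0,1.5,0,0,-7],[8.5,0,0,1,0,0,-7],[8.5,0,0,1,0,0,-7],[8.5,0,0,0,0,0,-1.2]]'
python3 -m pendant '[[8.5,0,0,2,0,0,0],[8.5,0,0,2,0,0,0],[8.5,0,0,2,0,0,0],[8.5,0,0,1.9,0,0,0],[8.5,0,0,0,0,0,0],[8.5,0,0,0,0,0,0]]'
```

```text
time: 2.32
tool_pos: [0.483, -0.1729, 0.1345]
tool_rot: [[0.39, 0.921, -0.002], [0.921, -0.39, 0.001], [0.0, -0.003, -1.0]]
ft_force: [0.6, -0.3, -0.2]
gripper_width: 0.0849
finger_force: 0.0
time: 2.82
tool_pos: [0.4838, -0.1729, 0.0576]
tool_rot: [[0.398, 0.918, -0.001], [0.918, -0.398, 0.001], [0.0, -0.001, -1.0]]
ft_force: [0.5, 0.0, 0.5]
gripper_width: 0.0848
finger_force: 0.0
```

```bash
python3 -m pendant '[[1,0,0,0,0,0,0],[1,0,0,0,0,0,0],[1,0,0,0,0,0,0],[1,0,0,0,0,0,0],[1,0,0,0,0,0,0],[1,0,0,0,0,0,0],[1,0,0,0,0,0,0],[1,0,0,0,0,0,0]]'
python3 -m pendant '[[1,0,0,0,0,0,0],[1,0,0,0,0,0,0],[1,0,0,0,0,0,0]]'
```

```text
time: 3.48
tool_pos: [0.4843, -0.1727, 0.058]
tool_rot: [[0.395, 0.919, 0.001], [0.919, -0.395, -0.0], [0.0, 0.001, -1.0]]
ft_force: [-2.0, 1.2, 5.9]
gripper_width: 0.0295
finger_force: 58.4
time: 3.73
tool_pos: [0.4844, -0.1727, 0.058]
tool_rot: [[0.395, 0.919, 0.001], [0.919, -0.395, -0.0], [0.0, 0.001, -1.0]]
ft_force: [-1.3, 0.9, 6.4]
gripper_width: 0.0293
finger_force: 58.4
```

```bash
python3 -m pendant '[[1,0,0,-1,0,0,0],[1,0,0,-2,0,0,0],[1,0,0,-2,0,0,0],[1,0,0,-2,0,0,0],[1,0,0,-0.5,0,0,0],[1,0,0,0,0,0,0],[1,0,0,0,0,0,0]]'
python3 -m pendant '[[1,2.1,1.1,0,0,0,0],[1,2.1,1.1,0,0,0,0],[1,2.1,1.1,0,0,0,0],[1,2.1,1.1,0,0,0,0],[1,0,0,0,0,0,0],[1,0,0,0,0,0,0],[1,0,0,0,0,0,0],[1,0,0,0,0,0,0]]'
python3 - <<'E'
from h import *
s=sense();c=read_camera("wrist");np.save("w2.npy",c["color"]);cv2.imwrite("pics/w2full.png",c["color"])
# expected pixel of the screw
R=s["tool_rot"];M=np.array(c["mount"]);p=M[:3,:3].T@(R.T@(np.array([.585,-.047,.05])-s["tool_pos"])-M[:3,3])
t=np.arctan2(np.hypot(p[0],p[1]),-p[2]);q=np.array([p[0],-p[1]])/np.hypot(p[0],p[1])*t*c["fx"]+[c["cx"],c["cy"]];print(q,s["tool_pos"],s["ft_force"])
u,v=q.astype(int);cr=c["color"][max(v-40,0):v+40,max(u-45,0):u+45]
full=cv2.resize(c["color"],(400,300));cr=cv2.resize(cr,(400,int(400*cr.shape[0]/cr.shape[1])),interpolation=cv2.INTER_CUBIC);H=max(300,cr.shape[0])
z=np.zeros((H,800,3),np.uint8);z[:300,:400]=full;z[:cr.shape[0],400:]=cr;cv2.imwrite("pics/w2.png",z)
E
```

```text
time: 4.32
tool_pos: [0.4839, -0.1725, 0.1319]
tool_rot: [[0.395, 0.919, -0.0], [0.919, -0.395, 0.0], [0.0, -0.0, -1.0]]
ft_force: [-0.1, -0.0, -1.2]
gripper_width: 0.0297
finger_force: 60.8
time: 4.98
tool_pos: [0.557, -0.1132, 0.1317]
tool_rot: [[0.395, 0.918, -0.001], [0.918, -0.395, 0.0], [-0.0, -0.001, -1.0]]
ft_force: [0.2, 0.1, -1.9]
gripper_width: 0.0293
finger_force: 60.7
[258.89633317 106.29542101] [ 0.55695885 -0.11318926  0.13165225] [ 0.17449371  0.12974155 -1.90456635]
```

View pics/w2.png

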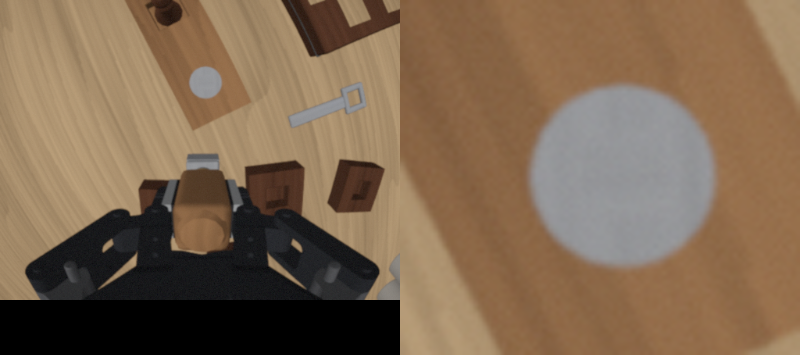

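Head on, the wrist crop shows only the grey flange disc, about (264,105) in the full frame; the head on it isn't distinguishable. w1 showed a shaded side face. I'll stretch the contrast in both.

```bash
python3 - <<'E'
from h import *
s=sense();c=read_camera("wrist");im=c["color"].astype(float)
for _ in range(5): im+=read_camera("wrist")["color"]
im/=6
hsv=cv2.cvtColor(im.astype(np.uint8),cv2.COLOR_BGR2HSV)
m=comp((hsv[...,1]<50)&(hsv[...,2]>90),262,105);k=cont(m)
P=[wplane(c,s,x,y,.041) for x,y in k];print("flange",k.mean(0),rect(P),cv2.minEnclosingCircle((np.array(P)[:,:2]*1000).astype(np.float32)))
def st(g,u,v,r,lo,hi):
    q=g[v-r:v+r,u-r:u+r].mean(2);q=np.clip((q-lo)/(hi-lo)*255,0,255).astype(np.uint8);return cv2.resize(q,(400,400),interpolation=cv2.INTER_CUBIC)
u,v=k.mean(0).astype(int);g=im[v-8:v+8,u-8:u+8].mean(2);print(np.percentile(g,[1,50,99]))
w1=cv2.imread("pics/w1.png").astype(float)
cv2.imwrite("pics/st.png",np.hstack([st(im,u,v,24,g.min()-3,g.max()+3),st(w1,193,42,20,70,175)]))
E
```

```text
flange [262.         105.43859649] (array([587.8, -47.1]), array([31.7, 31.3]), 66.8) ((587.7179565429688, -47.321449279785156), 16.082897186279297)
[148.33333333 150.61111111 153.19166667]
```

View pics/st.png

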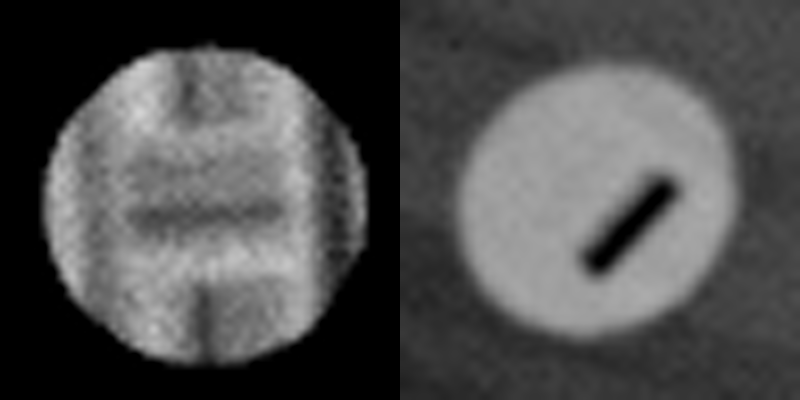

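In w1 the shaded side face of the head runs from about (192.5,48.5) to (199.5,40.5). In the left crop the same face shows as a faint band that is nearly level, so the head is almost square to the present tool axes. I'll compute that angle and locate the held socket's lower front edge in the same camera, to cancel calibration bias.

```bash
python3 - <<'E'
from h import *
s=sense();c=read_camera("wrist");print(s["tool_pos"],np.degrees(np.arctan2(s["tool_rot"][1,0],s["tool_rot"][0,0])))
y=np.radians(23.55);R1=np.array([[np.cos(y),np.sin(y),0],[np.sin(y),-np.cos(y),0],[0,0,-1]])
s1=dict(tool_pos=[.48186,-.17508,.23114],tool_rot=R1)
w1=cv2.imread("pics/w1.png");g=w1[:,:,:].mean(2)
m=comp((g<110)[30:56,180:206]&(cv2.distanceTransform((cv2.cvtColor(w1,cv2.COLOR_BGR2HSV)[30:56,180:206,1]>=60).astype(np.uint8),cv2.DIST_L2,3)<99),16,14)
v,u=np.nonzero(m);wt=(140-g[30:56,180:206][v,u]);u=u+180;v=v+30
for h in(.043,.047,.051):
    P=np.array([wplane(c,s1,a,b,h) for a,b in zip(u,v)])[:,:2];C=np.cov(P.T,aweights=wt);l,V=np.linalg.eigh(C);print(h,len(u),P.mean(0),np.degrees(np.arctan2(V[1,1],V[0,1]))%90,np.sqrt(l)*3.46)
# flange with w1 too
k=cont(comp((cv2.cvtColor(w1,cv2.COLOR_BGR2HSV)[...,1]<50)&(g>70),193,42));print("flange w1",rect([wplane(c,s1,a,b,.041) for a,b in k]))
# socket
hsv=cv2.cvtColor(c["color"],cv2.COLOR_BGR2HSV)
m=comp((hsv[...,1]<50)&(hsv[...,2]>60),260,207);k=cont(m);x,yy,w,hh=cv2.boundingRect(k);print("socket",x,yy,w,hh)
for row in range(yy,yy+hh,2):
    q=np.nonzero(m[row])[0];print(row,q.min(),q.max(),c["color"][row,(q.min()+q.max())//2])
R=s["tool_rot"]
for row in range(yy,yy+4):
    q=np.nonzero(m[row])[0]
    L=[(R.T@(wplane(c,s,uu,row-.5,s["tool_pos"][2]-.048)-s["tool_pos"])*1000).round(1) for uu in(q.min()-.5,q.max()+.5)];print(row,L)
F=np.array([.5877,-.0472,.041]);print("flange in tool",R.T@(F-s["tool_pos"]))
E
```

```text
[ 0.55756841 -0.11302203  0.13239333] 66.71646833344931
0.043 39 [ 0.58660185 -0.05203123] 70.08644780595887 [0.00348507 0.01332044]
0.047 39 [ 0.58612281 -0.05316575] 70.08644780595898 [0.00344311 0.01316005]
0.051 39 [ 0.58564377 -0.05430026] 70.0864478059589 [0.00340115 0.01299966]
flange w1 (array([588.5, -46.6]), array([31.4, 31.4]), 67.6)
socket 238 197 43 21
197 243 278 [ 94 102 111]
199 241 278 [91 91 88]
201 240 279 [91 88 88]
203 239 279 [103 102 101]
205 239 280 [114 112 111]
207 239 279 [131 128 126]
209 238 280 [151 147 145]
211 238 280 [152 148 148]
213 238 280 [135 131 131]
215 239 280 [ 78  91 101]
217 240 272 [47 69 90]
197 [array([ 11.7, -11.4,  48. ]), array([11.7, 13. , 48. ])]
198 [array([ 11. , -12.8,  48. ]), array([11., 13., 48.])]
199 [array([ 10.3, -12.8,  48. ]), array([10.3, 13. , 48. ])]
200 [array([  9.6, -13.5,  48. ]), array([ 9.6, 13.7, 48. ])]
flange in tool [0.07236376 0.00164988 0.09139998]
```

The head's side is at about 69.6°, with a 13.2 mm face, which fits. The tool is at 66.7°, so it turns -3°. The flange is at (588,-47), and both views measure it 31.5 mm across. I'll hover the mouth about 6 mm above the head and recheck.

```bash
python3 -m pendant '[[1,2,0.04,0,0,0,0],[1,2,0.04,0,0,0,0],[1,2,0.04,0,0,0,0],[1,1.3,0.04,0,0,0,-3],[1,0,0,0.8,0,0,0],[1,0,0,0.9,0,0,0],[1,0,0,0.8,0,0,0],[1,0,0,0,0,0,0]]'
python3 -m pendant '[[1,0,0,0,0,0,0],[1,0,0,0,0,0,0],[1,0,0,0,0,0,0]]'
python3 - <<'E'
from h import *
s=sense();c=read_camera("wrist");im=c["color"].astype(float)
for _ in range(3): im+=read_camera("wrist")["color"]
im=(im/4).astype(np.uint8);cv2.imwrite("pics/w3raw.png",im);t=read_camera("top");sc=read_camera("scene")
q=proj(t,[.588,-.047,.08]);r=proj(sc,[.588,-.047,.07])
def cr(g,u,v,a): 
    u,v=int(u),int(v);return cv2.resize(g[v-a:v+a,u-a:u+a],(390,390),interpolation=cv2.INTER_CUBIC)
cv2.imwrite("pics/w3.png",np.hstack([cr(im,259,200,40),cr(sc["color"],*r,30)]));print(q,r,s["tool_pos"],s["ft_force"],np.degrees(np.arctan2(s["tool_rot"][1,0],s["tool_rot"][0,0])))
E
```

```text
time: 6.05
tool_pos: [0.5868, -0.0469, 0.1049]
tool_rot: [[0.348, 0.938, -0.003], [0.938, -0.348, 0.001], [-0.001, -0.003, -1.0]]
ft_force: [-0.1, -0.6, -2.0]
gripper_width: 0.0291
finger_force: 60.7
time: 6.3
tool_pos: [0.5881, -0.0468, 0.1077]
tool_rot: [[0.347, 0.938, 0.001], [0.938, -0.347, -0.0], [0.0, 0.001, -1.0]]
ft_force: [-0.1, 0.7, -1.5]
gripper_width: 0.0293
finger_force: 60.7
(np.float64(280.2942086817576), np.float64(180.199120632739)) (np.float64(247.16584197934642), np.float64(199.2004218472737)) [ 0.58810975 -0.04679964  0.10774796] [-0.13395205  0.65216074 -1.52543308] 69.69444274427303
```

View pics/w3.png

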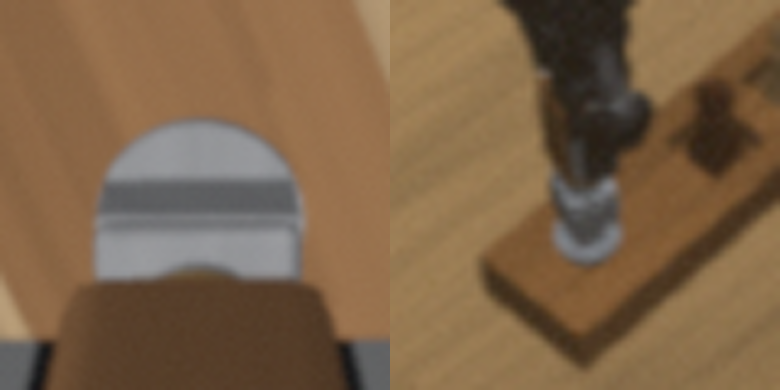

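In the crop the socket's mouth edge lies at v≈196.5, u 240 to 280. The flange arc's top is at (259.6,184.2). Casting both gives the remaining offset.

```bash
python3 - <<'E'
from h import *
from scipy.optimize import least_squares
s=sense();c=read_camera("wrist");R=s["tool_rot"];im=cv2.imread("pics/w3raw.png")
T=lambda u,v,z:(R.T@(wplane(c,s,u,v,z)-s["tool_pos"])*1000)
sat=cv2.cvtColor(im,cv2.COLOR_BGR2HSV)[...,1].astype(float)
# subpixel flange arc along columns: saturation crossing, rows 175..195
P=[]
for u in range(244,277):
    col=sat[174:196,u];hi=col[:5].mean();lo=col.min();th=(hi+lo)/2;i=np.nonzero(col<th)[0][0]
    P.append(T(u,174+i-1+(col[i-1]-th)/(col[i-1]-col[i]),.041)[:2])
P=np.array(P)
f=least_squares(lambda q:np.hypot(P[:,0]-q[0],P[:,1]-q[1])-16,[0,0],loss="soft_l1");print("flange centre in tool mm",f.x,np.abs(f.fun).mean())
# mouth edge
g=im.mean(2);E=[]
for u in range(246,275):
    col=np.diff(g[190:202,u]);i=col.argmin();E.append(190+i+.5)
v=np.mean(E);zm=s["tool_pos"][2]-.048
L=[]
for r in(198,199,200,201,202):
    row=np.diff(sat[r,232:288]);q=row[:14].argmin()+232.5;p=row[-14:].argmax()+232.5+41;L.append((q,p,g[r,int(q)+3]))
print(v,np.polyfit(range(29),E,1)[0],"front edge",T(260,v,zm)[:2],L,[T((a+b)/2,v,zm)[1].round(2) for a,b,_ in L])
E
```

```text
flange centre in tool mm [-0.19062238  0.12252154] 0.019881528127274846
196.5 -4.569941571617369e-16 front edge [11.74647309  0.44802594] [(np.float64(239.5), np.float64(279.5), np.float64(97.66666666666667)), (np.float64(239.5), np.float64(280.5), np.float64(91.66666666666667)), (np.float64(238.5), np.float64(280.5), np.float64(93.66666666666667)), (np.float64(238.5), np.float64(280.5), np.float64(96.0)), (np.float64(238.5), np.float64(280.5), np.float64(95.33333333333333))] [np.float64(0.11), np.float64(0.45), np.float64(0.11), np.float64(0.11), np.float64(0.11)]
```

Driver axis at tool x = -1.25 mm, flange at -0.19 mm: shift +1.0 mm, y is fine. Then I go down to just above the head.

```bash
python3 -m pendant '[[1,0.1,0,0.2,0,0,0],[1,0,0,0.2,0,0,0],[1,0,0,0.1,0,0,0],[1,0,0,0,0,0,0],[1,0,0,0,0,0,0],[1,0,0,0,0,0,0]]'
python3 -m pendant '[[1,0,0,0.1,0,0,0],[1,0,0,0.05,0,0,0],[1,0,0,0.05,0,0,0],[1,0,0,0,0,0,0]]'
python3 -m pendant '[[1,0,0,0.05,0,0,0],[1,0,0,0.05,0,0,0],[1,0,0,0,0,0,0]]'
```

```text
time: 7.15
tool_pos: [0.5883, -0.0454, 0.1023]
tool_rot: [[0.346, 0.938, -0.0], [0.938, -0.346, 0.0], [0.0, -0.0, -1.0]]
ft_force: [0.3, 0.1, -1.6]
gripper_width: 0.0297
finger_force: 60.7
time: 7.48
tool_pos: [0.5883, -0.0455, 0.1002]
tool_rot: [[0.346, 0.938, -0.0], [0.938, -0.346, 0.0], [0.0, -0.0, -1.0]]
ft_force: [-0.6, -0.5, -1.6]
gripper_width: 0.0292
finger_force: 60.7
time: 7.73
tool_pos: [0.5884, -0.0455, 0.0993]
tool_rot: [[0.346, 0.938, 0.0], [0.938, -0.346, 0.0], [0.0, 0.0, -1.0]]
ft_force: [-0.5, 0.2, 0.2]
gripper_width: 0.0293
finger_force: 60.8
```

```bash
python3 -m pendant '[[1,0,0,0.05,0,0,0],[1,0,0,0.05,0,0,0],[1,0,0,0,0,0,0]]'
python3 -m pendant '[[1,0,0,0.05,0,0,0],[1,0,0,0,0,0,0],[1,0,0,0,0,0,0]]'
```

```text
time: 7.98
tool_pos: [0.5883, -0.0456, 0.0982]
tool_rot: [[0.346, 0.938, -0.0], [0.938, -0.346, -0.0], [-0.0, -0.0, -1.0]]
ft_force: [-0.2, -1.0, -0.4]
gripper_width: 0.0291
finger_force: 60.8
time: 8.23
tool_pos: [0.5883, -0.0456, 0.0977]
tool_rot: [[0.346, 0.938, -0.0], [0.938, -0.346, -0.0], [-0.0, -0.0, -1.0]]
ft_force: [-0.8, -2.9, -1.2]
gripper_width: 0.0299
finger_force: 60.8
```

```bash
python3 -m pendant '[[1,0,0,0.05,0,0,0],[1,0,0,0.05,0,0,0],[1,0,0,0,0,0,0]]'
python3 -m pendant '[[1,0,0,0.05,0,0,0],[1,0,0,0.05,0,0,0],[1,0,0,0,0,0,0]]'
```

```text
time: 8.48
tool_pos: [0.5883, -0.0455, 0.0967]
tool_rot: [[0.346, 0.938, -0.0], [0.938, -0.346, -0.0], [-0.0, -0.0, -1.0]]
ft_force: [-0.7, -2.6, -0.5]
gripper_width: 0.0292
finger_force: 60.8
time: 8.73
tool_pos: [0.5883, -0.0455, 0.0957]
tool_rot: [[0.346, 0.938, -0.0], [0.938, -0.346, -0.0], [-0.0, -0.0, -1.0]]
ft_force: [-2.0, -4.6, 0.6]
gripper_width: 0.0293
finger_force: 60.9
```

It's sliding over the head. There's a light side load along -tool x, so I'll ease back 0.4 mm.

```bash
python3 -m pendant '[[1,-0.04,0,0,0,0,0],[1,0,0,0.05,0,0,0],[1,0,0,0.05,0,0,0],[1,0,0,0,0,0,0]]'
python3 -m pendant '[[1,0,0,0.05,0,0,0],[1,0,0,0.05,0,0,0],[1,0,0,0,0,0,0]]'
python3 -m pendant '[[1,0,0,0.05,0,0,0],[1,0,0,0.05,0,0,0],[1,0,0,0,0,0,0]]'
```

```text
time: 9.07
tool_pos: [0.5882, -0.0457, 0.0946]
tool_rot: [[0.346, 0.938, -0.0], [0.938, -0.346, 0.0], [0.0, -0.0, -1.0]]
ft_force: [0.2, -1.6, -0.5]
gripper_width: 0.0294
finger_force: 60.8
time: 9.32
tool_pos: [0.5882, -0.0457, 0.0937]
tool_rot: [[0.346, 0.938, -0.0], [0.938, -0.346, 0.0], [0.0, -0.0, -1.0]]
ft_force: [0.1, -1.2, -0.9]
gripper_width: 0.0295
finger_force: 60.8
time: 9.57
tool_pos: [0.5882, -0.0457, 0.0927]
tool_rot: [[0.346, 0.938, -0.0], [0.938, -0.346, 0.0], [0.0, -0.0, -1.0]]
ft_force: [0.1, -1.0, -2.1]
gripper_width: 0.0292
finger_force: 60.8
```

```bash
python3 -m pendant '[[1,0,0,0.05,0,0,0],[1,0,0,0.05,0,0,0],[1,0,0,0,0,0,0]]'
python3 -m pendant '[[1,0,0,0.05,0,0,0],[1,0,0,0.05,0,0,0],[1,0,0,0,0,0,0]]'
python3 -m pendant '[[1,0,0,0.05,0,0,0],[1,0,0,0,0,0,0],[1,0,0,0,0,0,0]]'
```

```text
time: 9.82
tool_pos: [0.5882, -0.0458, 0.0917]
tool_rot: [[0.346, 0.938, -0.0], [0.938, -0.346, 0.0], [0.0, -0.0, -1.0]]
ft_force: [0.4, -1.2, -1.5]
gripper_width: 0.0298
finger_force: 60.8
time: 10.07
tool_pos: [0.5882, -0.0458, 0.0907]
tool_rot: [[0.346, 0.938, -0.0], [0.938, -0.346, 0.0], [0.0, -0.0, -1.0]]
ft_force: [-0.0, -0.0, -1.4]
gripper_width: 0.0295
finger_force: 60.8
time: 10.32
tool_pos: [0.5882, -0.0458, 0.0903]
tool_rot: [[0.346, 0.938, -0.0], [0.938, -0.346, 0.0], [0.0, -0.0, -1.0]]
ft_force: [-0.5, -1.1, -0.7]
gripper_width: 0.0291
finger_force: 60.8
```

```bash
python3 -m pendant '[[1,0,0,0.05,0,0,0],[1,0,0,0,0,0,0],[1,0,0,0,0,0,0]]'
python3 -m pendant '[[1,0,0,0.04,0,0,0],[1,0,0,0,0,0,0],[1,0,0,0,0,0,0]]'
```

```text
time: 10.57
tool_pos: [0.5882, -0.0458, 0.0898]
tool_rot: [[0.346, 0.938, -0.0], [0.938, -0.346, 0.0], [0.0, -0.0, -1.0]]
ft_force: [0.7, -0.5, -1.7]
gripper_width: 0.0294
finger_force: 60.8
time: 10.82
tool_pos: [0.5882, -0.0458, 0.0894]
tool_rot: [[0.346, 0.938, -0.0], [0.938, -0.346, 0.0], [0.0, -0.0, -1.0]]
ft_force: [0.9, -0.8, -1.8]
gripper_width: 0.0293
finger_force: 60.8
```

```bash
python3 -m pendant '[[1,0,0,0.04,0,0,0],[1,0,0,0,0,0,0],[1,0,0,0,0,0,0]]'
python3 -m pendant '[[1,0,0,0.03,0,0,0],[1,0,0,0,0,0,0],[1,0,0,0,0,0,0]]'
```

```text
time: 11.07
tool_pos: [0.5882, -0.0458, 0.089]
tool_rot: [[0.346, 0.938, 0.0], [0.938, -0.346, 0.0], [0.0, -0.0, -1.0]]
ft_force: [-0.7, -0.7, -1.3]
gripper_width: 0.0294
finger_force: 61.0
time: 11.32
tool_pos: [0.5883, -0.0458, 0.089]
tool_rot: [[0.346, 0.938, 0.0], [0.938, -0.346, 0.0], [0.0, 0.0, -1.0]]
ft_force: [-1.9, 0.5, 2.8]
gripper_width: 0.0294
finger_force: 61.4
```

Contact comes at TCP 0.089, exactly the fully-home height. I'll press a little more.

```bash
python3 -m pendant '[[1,0,0,0.03,0,0,0],[1,0,0,0,0,0,0],[1,0,0,0,0,0,0],[1,0,0,0,0,0,0]]'
python3 -c "
from cell import sense;s=sense();print(s['joint_pos'].round(1),s['wrist_torque'].round(2))"
```

```text
time: 11.65
tool_pos: [0.5883, -0.0458, 0.0889]
tool_rot: [[0.346, 0.938, 0.0], [0.938, -0.346, -0.0], [0.0, 0.0, -1.0]]
ft_force: [-2.9, -0.3, 6.5]
gripper_width: 0.0295
finger_force: 61.9
[-11.9  15.3  91.2   0.   73.4   8.3] [ 0.07  0.53 -0.07]
```

Pressing about 8 N, fully home. Next I turn clockwise (+tool z) in stages, watching the forces. Each row has a small y shift to keep the turn about the driver axis.

```bash
python3 -m pendant '[[1,0,0.008,0,0,0,4],[1,0,0.008,0,0,0,4],[1,0,0.008,0,0,0,4],[1,0,0.008,0,0,0,4],[1,0,0.008,0,0,0,4],[1,0,0,0,0,0,0],[1,0,0,0,0,0,0]]'
python3 -c "
from cell import sense;s=sense();print(s['wrist_torque'].round(2))"
```

```text
time: 12.23
tool_pos: [0.5888, -0.0464, 0.0889]
tool_rot: [[0.647, 0.763, 0.001], [0.763, -0.647, -0.001], [-0.0, 0.001, -1.0]]
ft_force: [-1.2, -4.2, 6.0]
gripper_width: 0.0295
finger_force: 61.6
[-0.61  0.3  -0.05]
```

```bash
python3 -m pendant '[[1,-0.02,0.008,0,0,0,5],[1,0,0.008,0,0,0,5],[1,0,0.008,0,0,0,5],[1,0,0.008,0,0,0,5],[1,0,0.008,0,0,0,5],[1,0,0,0,0,0,0],[1,0,0,0,0,0,0]]'
python3 -c "
from cell import sense;s=sense();print(s['wrist_torque'].round(2))"
```

```text
time: 12.82
tool_pos: [0.5891, -0.0467, 0.0889]
tool_rot: [[0.909, 0.418, 0.001], [0.418, -0.909, -0.0], [0.001, 0.001, -1.0]]
ft_force: [0.7, -1.2, 6.0]
gripper_width: 0.0293
finger_force: 61.6
[-0.25  0.03 -0.02]
```

```bash
python3 -m pendant '[[1,0,0.008,0,0,0,5],[1,0,0.008,0,0,0,5],[1,0,0.008,0,0,0,5],[1,0,0.008,0,0,0,5],[1,0,0.008,0,0,0,5],[1,0,0,0,0,0,0],[1,0,0,0,0,0,0]]'
python3 -c "
from cell import sense;s=sense();print(s['wrist_torque'].round(2))"
python3 -m pendant '[[1,0,0.008,0,0,0,5],[1,0,0.008,0,0,0,5],[1,0,0.008,0,0,0,5],[1,0,0.008,0,0,0,5],[1,0,0.008,0,0,0,5],[1,0,0,0,0,0,0],[1,0,0,0,0,0,0]]'
python3 -c "
from cell import sense;s=sense();print(s['wrist_torque'].round(2),s['joint_pos'].round(1))"
```

```text
time: 13.4
tool_pos: [0.5893, -0.047, 0.0889]
tool_rot: [[1.0, -0.005, 0.001], [-0.005, -1.0, -0.0], [0.001, 0.0, -1.0]]
ft_force: [0.1, 0.3, 6.6]
gripper_width: 0.0294
finger_force: 61.5
[-0.12 -0.18 -0.02]
time: 13.98
tool_pos: [0.5893, -0.0473, 0.0889]
tool_rot: [[0.905, -0.424, 0.002], [-0.424, -0.905, -0.0], [0.001, -0.001, -1.0]]
ft_force: [2.6, -0.8, 5.0]
gripper_width: 0.0292
finger_force: 61.5
[-0.07 -0.66 -0.05] [-12.1  15.4  91.1   0.   73.4 103. ]
```

```bash
python3 -m pendant '[[1,0,0,-0.03,0,0,0],[1,0,0,0,0,0,0],[8.5,0,0,0,0,0,0],[8.5,0,0,0,0,0,0],[8.5,0,0,0,0,0,0],[8.5,0,0,0,0,0,0],[8.5,0,0,0,0,0,0],[8.5,0,0,0,0,0,0]]'
python3 -m pendant '[[8.5,0,0,0,0,0,0],[8.5,0,0,0,0,0,0]]'
```

```text
time: 14.65
tool_pos: [0.5886, -0.0472, 0.0886]
tool_rot: [[0.904, -0.427, -0.0], [-0.427, -0.904, 0.0], [-0.0, 0.0, -1.0]]
ft_force: [-0.4, -0.2, 0.1]
gripper_width: 0.0848
finger_force: 0.0
time: 14.82
tool_pos: [0.5887, -0.0472, 0.0887]
tool_rot: [[0.904, -0.427, -0.0], [-0.427, -0.904, 0.0], [-0.0, -0.0, -1.0]]
ft_force: [0.5, -0.8, 0.1]
gripper_width: 0.085
finger_force: 0.0
```

```bash
python3 -m pendant '[[8.5,0,0,-1,0,0,0],[8.5,0,0,-2,0,0,0],[8.5,0,0,-3,0,0,0],[8.5,0,0,-3,0,0,0],[8.5,0,0,-3,0,0,0],[8.5,0,0,-2,0,0,0],[8.5,0,0,0,0,0,0],[8.5,0,0,0,0,0,0]]'
python3 - <<'E'
from h import *
s=sense();c=read_camera("wrist");t=read_camera("top");sc=read_camera("scene");print(s["tool_pos"])
# handle top centre/yaw from wrist
hsv=cv2.cvtColor(c["color"],cv2.COLOR_BGR2HSV)
def cr(g,u,v,a): 
    u,v=int(u),int(v);return cv2.resize(g[v-a:v+a,u-a:u+a],(390,390),interpolation=cv2.INTER_CUBIC)
R=s["tool_rot"];M=np.array(c["mount"]);p=M[:3,:3].T@(R.T@(np.array([.588,-.047,.135])-s["tool_pos"])-M[:3,3])
r=np.hypot(p[0],p[1]);q=np.array([p[0],-p[1]])/r*np.arctan2(r,-p[2])*c["fx"]+[c["cx"],c["cy"]];print("expected top px",q)
cv2.imwrite("pics/end.png",np.hstack([cr(c["color"],*q,55),cr(sc["color"],*proj(sc,[.588,-.047,.08]),40)]))
E
```

```text
time: 15.48
tool_pos: [0.589, -0.0473, 0.2303]
tool_rot: [[0.904, -0.427, 0.002], [-0.427, -0.904, -0.0], [0.002, -0.001, -1.0]]
ft_force: [-0.8, -0.0, -2.2]
gripper_width: 0.0853
finger_force: 0.0
[ 0.5890378  -0.04730692  0.23034526]
expected top px [258.76496165 193.98867964]
```

View pics/end.png

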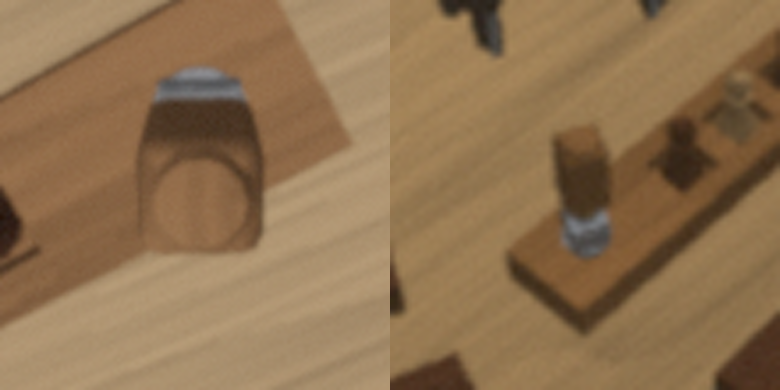

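The driver stands upright and home by itself. Its handle top is at about (260,196), within 2 px of where it should be, and it is square to the turned tool. The two pawns in the crop still stand in the rack, and the fingers are clear.

```bash
python3 -c "
from cell import close_job;print(close_job())"
```

```text
the job is handed in; nothing more can be done
None
```

I handed the job in with the driver standing upright and home on the screw. It was turned about 95° clockwise, so the screw should have moved about 78–92°, allowing for socket play. The verdict wasn't shown, and I couldn't read the screw's angle directly.

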